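# Close the fermenting jar with its valve disk and screw ring

## Robot

A 6-joint arm with a two-finger parallel gripper is mounted at the origin on a cart in front of the work surface, level with it; the furniture and walls round the work are solid. World frame = base frame: x ahead of the robot, y to its left, z up, the work surface at z = 0. Lengths are in m, angles in rad, forces in N, time in s.
With the tool pointing down it reaches from about 0.25 to 0.775 m from the base axis. Payload 4 kg.
Tool frame: the origin (TCP) lies at the very end of the fingers, on their centre line; the grasp point (between the pads) lies 19 mm behind it (robot.hold_point_z is the distance from the TCP to the grasp point, in m); z points along the fingers, y is the line along which they close (so a half turn about z gives the same grasp; the last joint's range is limited). The gripper opens to 94 mm and grips with 3 to 60 N. Pads are 16 mm wide; open, the fingers measure 119 mm over their backs; the gripper's body (75 mm by 177 mm) begins 78 mm behind the grasp point.
Start: joints at [1.209, 0.087, 1.371, -0, 1.684, -0.103], TCP at [0.141, 0.532, 0.206] pointing down, gripper open.
Joint ranges: [-3.1, 3.1], [-0.76, 2.03], [0.27, 2.55], [-1.08, 4.22], [0.17, 2.65], [-2.57, 2.57]. Speed limits (rad/s): [2.79, 2.79, 3.14, 3.14, 3.14, 3.14].

## Interface

Orientations are given as [roll, pitch, yaw] about the fixed x, y, z axes, in that order (R = Rz(yaw) Ry(pitch) Rx(roll)).
In Python, from bench import robot gives the robot as it stands.
- The arm moves only by the tool carry_out, never from a script. Its argument "steps" is a list of rows, each a list of 3 entries, a list of its own where there are three numbers: the shift along the tool's x, y, z in m, then the turn about the tool's z in units of 10 degrees (1.0 is 10 degrees), then the closure, from -1 (fully open) to 1 (shut). In form: [[[tx, ty, tz], roll, jaw], ...]. A call has 1 to 10 rows; each row is the pose to reach, as a shift and turn from the pose commanded when the call began, along the tool's axes at that moment; what a row does not reach only later rows make up. A row lasts 1/8 s, in which the tool goes at most 62.5 mm and 10.7 degrees, less where a joint would pass 70% of its speed; a pose out of reach is approached as far as the arm can. A call with a gripper value outside its range is refused whole. The fingers move at their own pace and stop on an object; the grip force is fixed at half the most. Time passes only in rows, so rows that repeat a pose let the fingers close. It gives the time, the measured TCP pose, the force, the opening and the grip force at its end, in the units of the state.
- robot.get_obs(): the state, without advancing time (a new reading comes with each control period).
- robot.snapshot(name): name is "scene" or "top" or "wrist"; returns a dict with "image" (420x560x3 uint8, red, green, blue), "z_map" (420x560 float32, m along the optical axis (not along the pixel's ray), 0 where there is no reading), "mtx" (3x3 intrinsics, pixels), "R" (3x3) and "t" (3): a world point X has camera coordinates R X + t. Camera axes: x right, y down, z forward; pixel columns grow to the right and rows downward; lengths in m; the calibration is good to about 2 mm. A picture is of the moment at which its call begins.
- robot.close_job(): hands the job in; it is judged then, once.
The state is a dict: "time": time; "joint_positions": joint angles; "qvel": joint speeds; "joint_torque": joint torques, N m; "tool_pos": TCP position; "ee_rot": TCP orientation; "wrist_force": force on the tool from outside, world axes, zero at the start; "wrist_torque": the same for the moment, N m; "width": finger opening in m; "finger_force": force on a finger pad.
Only numpy, scipy, OpenCV 4.12 (cv2) and the standard library are available. Lean on these libraries where they do the work, as an engineer would, in place of code of your own. Each camera call takes 0.05 s, during which the arm holds its last target. There are 200 camera calls.

## Task

Close the white fermenting jar: first lay the white valve disk in the jar's mouth, nipple upward, and let go of it so that it sits on its gasket; then put the metal ring over it, pressing only lightly while you find the thread, and screw the ring clockwise until it is fully home against its stop, without forcing it. Leave the glass jar, the salt shaker and the lemon where they stand.

Things in the scene. Friction and masses are not known exactly. Their poses are not given: they have to be found in the camera images.
- jar: White stoneware fermenting jar, 115 mm high, 94 mm across up to height 68 mm; a shoulder slopes in to a straight neck 46 mm across from height 90 mm. A black suction foot 104 mm across holds it fast: it cannot slide or turn. Origin: centre of its underside, z up. Its yaw means nothing: where the thread starts lie is NOT measured; find them by feel (or by eye).
- jar_mouth (a point): Centre of the mouth at rim height, 115 mm above the worktop; z up. The mouth is a round recess 40 mm across; on its ledge lies a springy black gasket, top 4 mm below the rim, that gives about 1 mm per 5 N, at most 4 mm. Screwing the ring down takes under 0.5 N m until the stop.
- jar_thread (a point): On the jar's axis at the thread starts, 7.5 mm below the rim. Round the neck are 3 ramps, 54 mm across outside, 3 mm thick, each over 88 deg, with 3 gaps of 32 deg between. Clockwise from above, a ramp's underside falls from 7.5 to 11.6 mm below the rim over 60 deg, is level for 22 deg, then ends in a solid stop. The ring's pins go down in the gaps, then clockwise under the ramps.
- disk: White plastic valve disk, 37 mm across, 7 mm thick, lower edge chamfered 2 mm; on top in its middle a round nipple 14 mm across, 16 mm tall, to grasp it by; 40 g. Origin: centre of its underside, z up through the nipple; lies nipple up at the start. Seated on the gasket its underside is 4 mm below the rim and its flat top 3 mm above; clamped under the ring 2.6 mm lower.
- ring: Metal screw ring, twelve-sided, 63 mm across flats, 65 mm across corners, 20 mm high, 90 g, 56 mm wide inside; 3 mm flange at the top with a 28 mm hole (underside 17 mm above the origin) that presses on the disk, the nipple coming up through the hole. Origin: centre of its open underside, z up; lies right way up. Two flats face along its x axis and every 30 deg.
- ring_pins (a point): Ring axis at the height of its 3 inward pins, 3 mm above its underside: 4 mm thick, reaching in to 48 mm across, at 0, 120, 240 deg from the ring's x axis. Pins on top of the ramps: ring underside 5 to 10 mm below the rim. Dropped through the gaps onto the disk: 14 mm. A clockwise turn of 80 to 110 deg then pulls it to 16.6 mm at the stop, where the moment rises sharply; it stays there.
- jam_jar: Empty glass jar without a lid, 64 mm across and 98 mm high, a bystander. Origin: centre of its underside.
- salt_shaker: Salt shaker, 44 mm across and 90 mm high, a bystander. Origin: centre of its underside.
- lemon: Lemon, 72 x 57 x 58 mm, a bystander. Origin: centre of its underside.
Not all that is in view belongs to the job. There is more than one size of the disk; the one meant has the size given above. Of the things shaped like the ring, the metal one is meant.

How it is judged:
By the outcome, as a careful person would: the job done as asked, in the order asked, and still so for the second after the job is handed in, with the robot touching nothing.
It also fails if it takes over 72 s, if anything falls off the work surface, if the arm or the gripper's body presses on something with over 40 N, if the wrist force passes 120 N, or if a joint passes its speed limit or range.

## Working session

There is one attempt and no reset: what is moved stays moved. The work goes in short steps, Python scripts to look and compute and a tool call to move; the robot and the scene stay as the last step left them, time stands still between calls to the robot, and variables do not carry over. Pictures are saved under pics/ and viewed, at most 10 in all, crops included, and the job is handed in when it is done.

Besides the shell and the picture viewer there is one more tool, called after "Request:" as name(argument=value, ...), one argument or row to a line, values as JSON. carry_out: Moves the arm, as the interface text tells. Its arguments: {"type":"object","properties":{"steps":{"type":"array","items":{"type":"array"}}},"required":["steps"]}

```bash
mkdir -p pics; ls; cat > h.py <<'E'
import numpy as np, cv2
from bench import robot
def snap(n):
    s=robot.snapshot(n); s={k:(np.array(v)) for k,v in s.items()}; np.savez('%s.npz'%n,**s); return s
def pts(s):
    z=s['z_map']; h,w=z.shape; u,v=np.meshgrid(np.arange(w),np.arange(h)); K=s['mtx']
    c=np.stack([(u-K[0,2])/K[0,0]*z,(v-K[1,2])/K[1,1]*z,z],-1)
    p=(c-s['t'])@s['R']; p[z==0]=np.nan; return p
def ray(s,u,v,h):
    K=s['mtx']; d=s['R'].T@np.linalg.solve(K,[u,v,1]); o=-s['R'].T@s['t']
    return o+d*(h-o[2])/d[2]
def save(n,im,k=1): cv2.imwrite('pics/'+n,cv2.resize(im[...,::-1],None,fx=k,fy=k,interpolation=cv2.INTER_CUBIC))
E
python3 - <<'E'
from h import *
o=robot.get_obs(); print(o)
for n in ['top','scene']:
    s=snap(n); save(n+'0.png',s['image'],1.4); print(n,s['mtx'],-s['R'].T@s['t'])
E
```

```text
pics
{'time': 0.0, 'joint_positions': array([ 1.20890156e+00,  8.79557167e-02,  1.37224708e+00,  1.68381165e-05,
        1.68359063e+00, -1.03118132e-01]), 'qvel': array([-1.17788479e-03, -4.11310319e-04, -1.70568965e-03, -6.31861500e-05,
       -2.49234006e-03, -1.05002821e-07]), 'joint_torque': array([ 1.02008100e-03, -3.40192723e+01, -3.02426398e+01,  7.17441039e-02,
        3.33667151e-02, -1.93486057e-04]), 'tool_pos': array([0.14055797, 0.53117133, 0.20430743]), 'ee_rot': array([-3.13940530e+00, -2.43183431e-04,  2.88281763e+00]), 'wrist_force': array([ 1.17544986, -0.0547449 ,  0.47857316]), 'wrist_torque': array([-0.01102733, -0.03589757, -0.00333902]), 'finger_force': 0.0, 'width': 0.09400671354943796}
top [[453.63552843   0.         287.56461626]
 [  0.         453.63552843 213.71202217]
 [  0.           0.           1.        ]] [0.48747587 0.19446576 1.24686275]
scene [[440.26097606   0.         278.25261019]
 [  0.         440.26097606 207.88139395]
 [  0.           0.           1.        ]] [-0.10398999 -0.51005688  0.6264101 ]
```

View pics/top0.png

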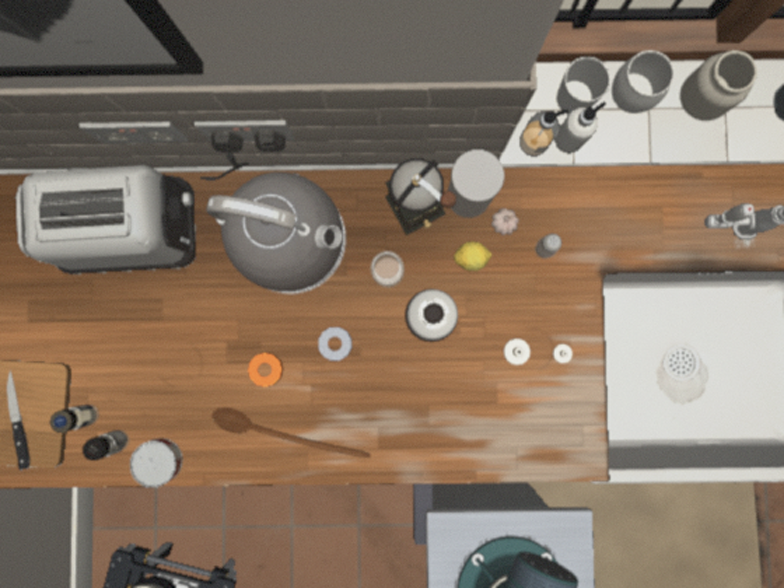

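View pics/scene0.png

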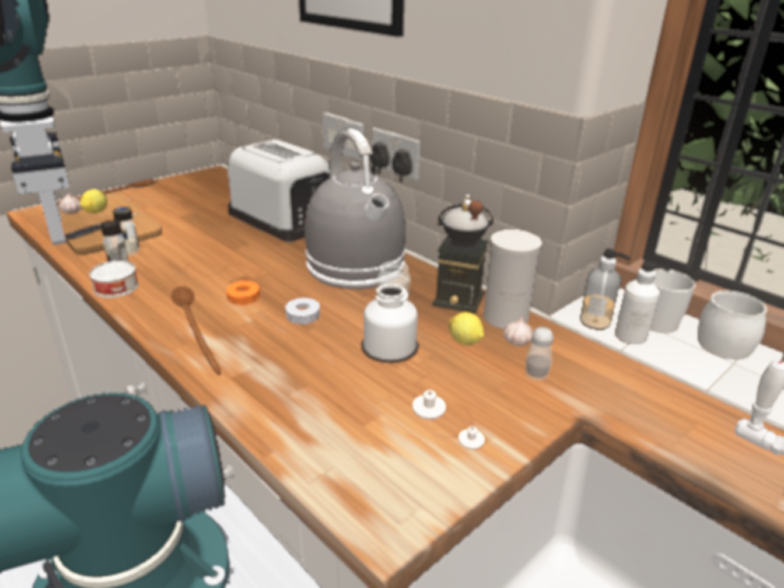

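The top picture (displayed at 1.4x) shows the jar at (432,315). There are two disks, at (517,352) and (563,354), and the larger left one should be the 37 mm disk. There are two rings, metal at (335,344) and orange plastic at (264,370), and the metal one is meant. I'll measure them and confirm in a crop.

```bash
python3 - <<'E'
from h import *
s=dict(np.load('top.npz')); p=pts(s); im=s['image']
print('table z',np.nanmedian(p[270:290,260:300,2]))
hsv=cv2.cvtColor(im,cv2.COLOR_RGB2HSV)
def comp(name,u,v,r,h,zlo):
    sub=np.zeros(im.shape[:2],np.uint8); cv2.circle(sub,(u,v),r,1,-1)
    m=((hsv[...,1]<90)&(hsv[...,2]>110)&(sub>0)).astype(np.uint8)
    c=max(cv2.findContours(m,0,2)[0],key=cv2.contourArea)
    (cx,cy),rad=cv2.minEnclosingCircle(c); e=cv2.fitEllipse(c)
    a=ray(s,e[0][0],e[0][1],h); sc=(1.2469-h)/453.6
    k=(p[...,2]>zlo)&(sub>0); q=p[k]
    print(name,'pix',e[0],'xy',a[:2].round(4),'diam',np.array(e[1])*sc, 'zmax',np.nanpercentile(q[:,2],98),'cloud mid',[(np.nanmax(q[:,i])+np.nanmin(q[:,i]))/2 for i in (0,1)],'ext',np.ptp(q[:,:2],axis=0))
comp('diskL',369,251,14,.007,.004); comp('diskR',402,253,12,.007,.004)
comp('ring',239,246,17,.02,.01); comp('jar',309,225,16,.115,.1); comp('jarbody',309,225,24,.08,.03)
a=cv2.resize(im[225:285,340:425],None,fx=4,fy=4,interpolation=3); b=cv2.resize(im[225:285,160:265],None,fx=4,fy=4,interpolation=3)
save('crop1.png',np.hstack([b,a]))
for n,u,v in [('jam',277,191),('salt',392,175),('lemon',338,183)]: print(n,p[v,u].round(3))
E
```

```text
table z -0.00019514457718376358
diskL pix (368.984375, 250.94216918945312) xy [ 0.4573 -0.0206] diam [0.0523691  0.05487175] zmax 0.033940909983883466 cloud mid [np.float64(0.4585581278162164), np.float64(-0.01946846980539915)] ext [0.06256781 0.06762888]
diskR pix (402.5776672363281, 253.4691162109375) xy [ 0.4493 -0.1117] diam [0.0374933  0.05762879] zmax 0.025611927999834236 cloud mid [np.float64(0.45584707748918163), np.float64(-0.11396215572163357)] ext [0.04916299 0.04775088]
ring pix (238.7554931640625, 245.1741943359375) xy [0.4773 0.3325] diam [0.06634073 0.06650489] zmax 0.025031424562128732 cloud mid [np.float64(0.47768144568637283), np.float64(0.33352811882396793)] ext [0.05964097 0.06300453]
jar pix (309.0, 225.0) xy [0.5262 0.1462] diam [0.07748309 0.07748309] zmax 0.11670030729415601 cloud mid [np.float64(0.5301262407314986), np.float64(0.1458085299383993)] ext [0.05265683 0.05053844]
jarbody pix (308.9364013671875, 223.9093017578125) xy [0.5302 0.1448] diam [0.09081681 0.0921369 ] zmax 0.11575688617608286 cloud mid [np.float64(0.5317864478208876), np.float64(0.14541235699801097)] ext [0.09131129 0.09128698]
jam [0.624 0.228 0.008]
salt [ 0.653 -0.07   0.088]
lemon [0.637 0.066 0.062]
```

View pics/crop1.png

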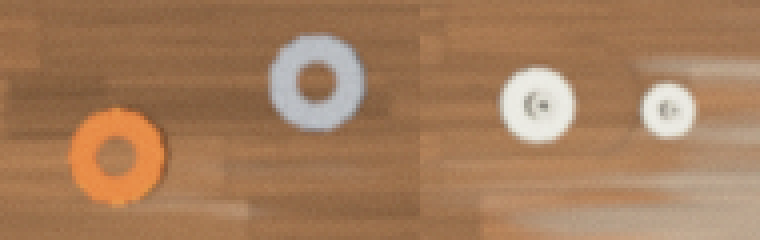

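The crop shows the left disk at crop (538,105), about 51 mm across. The right one at (668,110) is about 37 mm across and 23 mm tall, so it is the one meant, contrary to my first guess. The metal ring is at crop (317,82) and the orange one is a decoy. I'll move above the small disk.

Request:
carry_out(
  steps=[
    [[-0.466, -0.542, 0.03], 0, 0.3],
    [[-0.466, -0.542, 0.03], 0, 0.3],
    [[-0.466, -0.542, 0.03], 0, 0.3],
    [[-0.466, -0.542, 0.03], 0, 0.3],
    [[-0.466, -0.542, 0.03], 0, 0.3],
    [[-0.466, -0.542, 0.03], 0, 0.3],
    [[-0.466, -0.542, 0.03], 0, 0.3],
    [[-0.466, -0.542, 0.03], 0, 0.3],
    [[-0.466, -0.542, 0.03], 0, 0.3],
    [[-0.466, -0.542, 0.03], 0, 0.3],
  ],
)

```text
time: 1.35
tool_pos: [0.4134, -0.0322, 0.179]
ee_rot: [3.141, 0.0, 2.882]
wrist_force: [0.5, 0.7, -0.0]
width: 0.0331
finger_force: 0.0
```

Request:
carry_out(
  steps=[
    [[-0.08, -0.085, 0], 0, 0.3],
    [[-0.08, -0.085, 0], 0, 0.3],
    [[-0.08, -0.085, 0], 0, 0.3],
  ],
)

```text
time: 1.72
tool_pos: [0.469, -0.1356, 0.1777]
ee_rot: [-3.142, -0.003, 2.878]
wrist_force: [-0.0, 0.2, -0.1]
width: 0.0329
finger_force: 0.0
```

```bash
cat >> h.py <<'E'
def move(target):
    o=robot.get_obs(); y=o['ee_rot'][2]; d=np.array(target)-o['tool_pos'] 
    return np.array([d[0]*np.cos(y)+d[1]*np.sin(y), d[0]*np.sin(y)-d[1]*np.cos(y), -d[2]]).round(4)
def circ(s,mask,h,name=''):
    for c in cv2.findContours(mask.astype(np.uint8),0,1)[0]:
        if cv2.contourArea(c)<60: continue
        w=np.array([ray(s,*q[0],h)[:2] for q in c]); (x,y),r=cv2.minEnclosingCircle(w.astype(np.float32)*1000)
        print(name,'minC',round(x/1000,4),round(y/1000,4),'d',round(2*r,1),'px',c[:,0].mean(0).round(0),len(c),'mean',w.mean(0).round(4))
E
python3 - <<'E'
from h import *
s=snap('wrist'); save('w1.png',s['image'],1.4); p=pts(s); hsv=cv2.cvtColor(s['image'],cv2.COLOR_RGB2HSV)
m=(hsv[...,1]<60)&(hsv[...,2]>150)
circ(s,m&(p[...,2]<.04),.006,'white')
k=(p[...,2]>.018)&(p[...,2]<.03)&(abs(p[...,0]-.453)<.04)&(abs(p[...,1]+.11)<.04); q=p[k]; print('nipple',len(q),np.median(q,0) if len(q) else 0)
t=dict(np.load('top.npz')); pt=pts(t)
# surroundings of ring
g=pt[(pt[...,2]>.06)&(np.hypot(pt[...,0]-.477,pt[...,1]-.333)<.16)]; b=np.degrees(np.arctan2(g[:,1]-.333,g[:,0]-.477))//15*15; r=np.hypot(g[:,0]-.477,g[:,1]-.333)
for a in np.unique(b): print(a,r[b==a].min().round(3),g[b==a,2].max().round(3))
E
```

```text
white minC 0.451 -0.1086 d 35.9 px [303. 172.] 90 mean [ 0.451  -0.1085]
white minC 0.4562 -0.0184 d 49.8 px [385. 154.] 129 mean [ 0.456  -0.0184]
white minC 0.4051 -0.3203 d 322.4 px [117. 172.] 744 mean [ 0.4037 -0.3094]
white minC 0.2366 -0.3155 d 88.4 px [36.  8.] 193 mean [ 0.2307 -0.3181]
nipple 141 [ 0.4512768  -0.10930005  0.02244481]
-90.0 0.149 0.085
-75.0 0.149 0.085
-60.0 0.157 0.076
-45.0 0.144 0.101
-30.0 0.152 0.099
-15.0 0.141 0.148
0.0 0.117 0.191
15.0 0.115 0.196
30.0 0.118 0.193
45.0 0.141 0.148
```

View pics/w1.png

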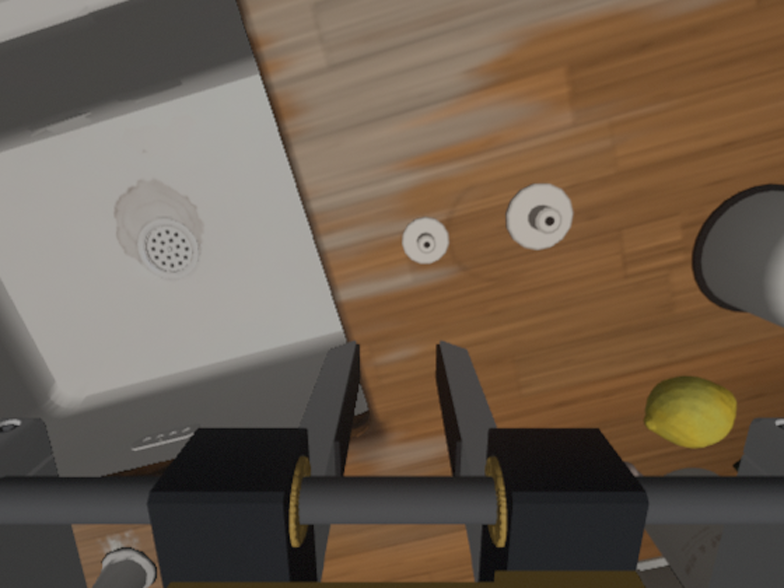

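Wrist view: the small disk is at (425,241), its diameter measures about 36 mm, and its nipple is at (.451,-.109). The big disk at (540,216) measures about 50 mm. I'll grasp the small one.

```bash
python3 -c "
from h import *
print(move([.451,-.109,.010]))"
```

```text
[0.0232 0.0194 0.168 ]
```

Request:
carry_out(
  steps=[
    [[0.023, 0.019, 0.05], 0, 0.3],
    [[0.023, 0.019, 0.1], 0, 0.3],
    [[0.023, 0.019, 0.13], 0, 0.3],
    [[0.023, 0.019, 0.13], 0, 0.3],
    [[0.023, 0.019, 0.15], 0, 0.3],
    [[0.023, 0.019, 0.16], 0, 0.3],
    [[0.023, 0.019, 0.16], 0, 0.3],
    [[0.023, 0.019, 0.16], 0, 0.3],
  ],
)

```text
time: 2.78
tool_pos: [0.4521, -0.1087, 0.0204]
ee_rot: [-3.142, 0.002, 2.883]
wrist_force: [0.3, -0.1, 0.0]
width: 0.033
finger_force: 0.0
```

Request:
carry_out(
  steps=[
    [[0.001, 0, 0.005], 0, 0.3],
    [[0.001, 0, 0.0105], 0, 0.3],
    [[0.001, 0, 0.0105], 0, 0.3],
    [[0.001, 0, 0.0105], 0, 0.9],
    [[0.001, 0, 0.0105], 0, 0.9],
    [[0.001, 0, 0.0105], 0, 0.9],
    [[0.001, 0, 0.0105], 0, 0.9],
  ],
)

```text
time: 3.65
tool_pos: [0.4505, -0.1084, 0.0089]
ee_rot: [3.142, 0.0, 2.883]
wrist_force: [0.3, -0.7, 0.2]
width: 0.0129
finger_force: 30.0
```

Request:
carry_out(
  steps=[
    [[0, 0, -0.03], 0, 0.9],
    [[0, 0, -0.08], 0, 0.9],
    [[0, 0, -0.14], 0, 0.9],
    [[0, 0, -0.2], 0, 0.9],
    [[-0.05, 0.06, -0.21], 0, 0.9],
    [[-0.05, 0.12, -0.21], 0, 0.9],
    [[-0.05, 0.18, -0.21], 0, 0.9],
    [[-0.05, 0.22, -0.21], 0, 0.9],
    [[-0.05, 0.26, -0.21], 0, 0.9],
    [[-0.05, 0.26, -0.21], 0, 0.9],
  ],
)

```text
time: 4.9
tool_pos: [0.5652, 0.1328, 0.2179]
ee_rot: [3.142, -0.001, 2.887]
wrist_force: [0.1, 0.3, -0.6]
width: 0.0126
finger_force: 30.0
```

```bash
python3 - <<'E'
from h import *
o=robot.get_obs(); print(o['tool_pos'],o['ee_rot'],o['width'])
s=snap('wrist'); save('w2.png',s['image'],1.4); p=pts(s); g=cv2.cvtColor(s['image'],cv2.COLOR_RGB2GRAY)
near=(np.hypot(p[...,0]-.53,p[...,1]-.145)<.06)
for lo,hi in ((.112,.125),(.02,.065),(.1,.113)):
    q=p[near&(p[...,2]>lo)&(p[...,2]<hi)]
    if len(q): print(lo,len(q),q.max(0).round(4),q.min(0).round(4),q.mean(0).round(4))
circ(s,near&(p[...,2]>.1125)&(p[...,2]<.125),.115,'rim')
circ(s,near&(g<70),.111,'gasket')
E
```

```text
[0.5652032  0.13276341 0.21794572] [ 3.14151175e+00 -1.33318487e-03  2.88706857e+00] 0.012626460565905648
0.112 588 [0.5516 0.1681 0.1165] [0.5063 0.123  0.112 ] [0.5282 0.1455 0.1144]
0.1 2134 [0.5559 0.1725 0.113 ] [0.502  0.1186 0.1003] [0.5282 0.1458 0.1098]
rim minC 0.5289 0.1454 d 45.7 px [288. 168.] 144 mean [0.5287 0.1456]
gasket minC 0.761 0.0962 d 518.0 px [279. 354.] 2124 mean [0.7226 0.0849]
gasket minC 0.5283 0.1455 d 36.5 px [287. 167.] 114 mean [0.5281 0.1457]
gasket minC 0.4945 0.1516 d 59.7 px [284. 117.] 142 mean [0.4855 0.1537]
```

View pics/w2.png

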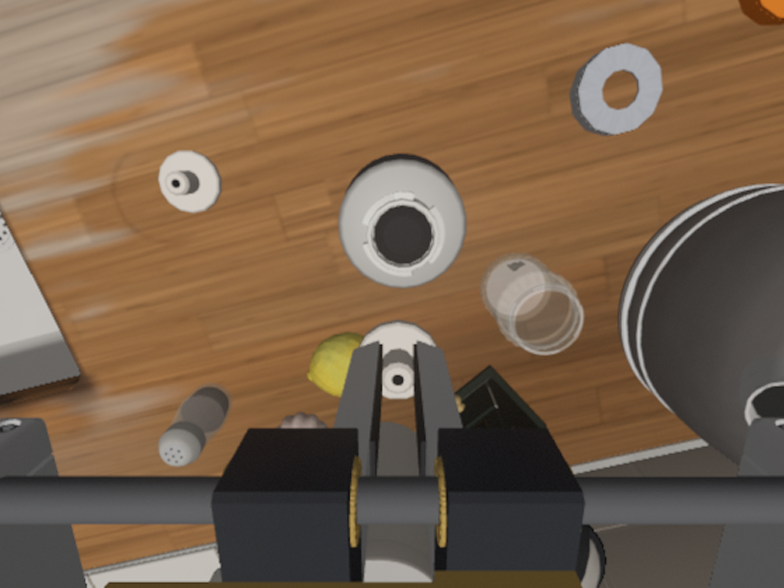

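```bash
python3 - <<'E'
from h import *
s=dict(np.load('wrist.npz')); p=pts(s); o=robot.get_obs()
k=(abs(p[...,2]-.2165)<.006)&(np.hypot(p[...,0]-.565,p[...,1]-.133)<.03); print(k.sum(),np.nanmedian(p[k],0))
circ(s,k,.216,'disk')
print('ray',ray(s,284.5,256.5,.216))
# boundary LSQ circle
from scipy.optimize import least_squares
c=max(cv2.findContours(k.astype(np.uint8),0,1)[0],key=cv2.contourArea)[:,0]
c=c[c[:,1]<258]; w=np.array([ray(s,*q,.216)[:2] for q in c])
f=least_squares(lambda a:np.hypot(w[:,0]-a[0],w[:,1]-a[1])-.0183,[.565,.133],loss='soft_l1',f_scale=.001); print('fit',f.x,np.abs(f.fun).mean(),len(c))
print('tcp',o['tool_pos'])
cr=s['image'][125:210,235:340]; save('jar.png',cr,7)
E
```

```text
1042 [0.55570742 0.13412661 0.21576323]
disk minC 0.5794 0.1287 d 13.8 px [284. 281.] 54 mean [0.5808 0.1284]
disk minC 0.5584 0.1342 d 33.4 px [283. 244.] 140 mean [0.5564 0.1345]
ray [0.56464562 0.13321197 0.216     ]
fit [0.56780766 0.13198839] 0.005022461283309098 137
tcp [0.56505909 0.13109462 0.21815043]
```

View pics/jar.png

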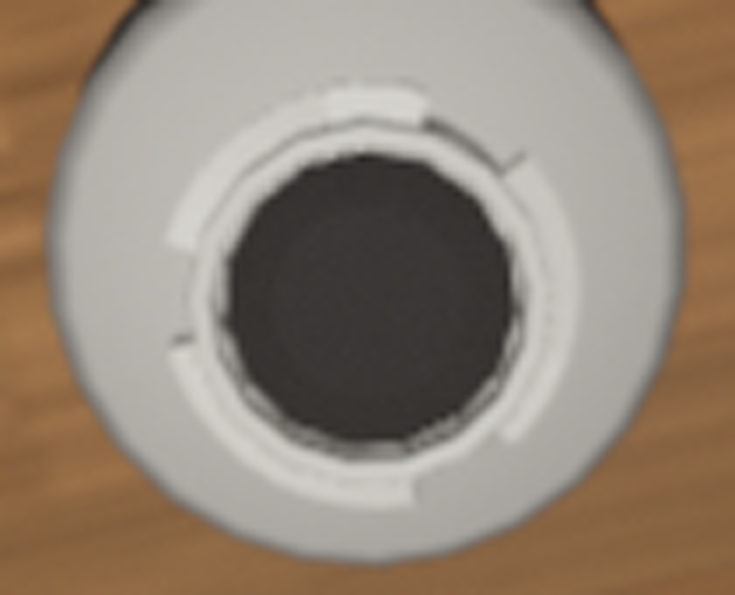

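The crop shows the three ramps. The gaps are centred near crop (470,130), (180,295) and (460,468). The mouth is at (.5286,.1455), and the disk hangs centred under the TCP. I'll move over the mouth.

```bash
python3 - <<'E'
from h import *
print(move([.5286,.1453,.140]), robot.get_obs()['tool_pos'])
s=dict(np.load('wrist.npz'))
for a,b in (((425,108),(520,158)),((178,247),(178,345)),((512,440),(412,492))):
    r=[]
    for q in (a,b):
        w=ray(s,235+q[0]/7,125+q[1]/7,.107)[:2]-[.5286,.1455]; r+=[np.degrees(np.arctan2(w[1],w[0])).round(1),np.hypot(*w).round(4)]
    print(r)
E
```

```text
[0.0389 0.0045 0.0782] [0.56505909 0.13109462 0.21815043]
[np.float64(148.2), np.float64(0.0248), np.float64(117.3), np.float64(0.0262)]
[np.float64(-119.0), np.float64(0.025), np.float64(-89.7), np.float64(0.0253)]
[np.float64(30.5), np.float64(0.0271), np.float64(-1.4), np.float64(0.0269)]
```

Request:
carry_out(
  steps=[
    [[0.039, 0.0045, 0.02], 0, 0.9],
    [[0.039, 0.0045, 0.05], 0, 0.9],
    [[0.039, 0.0045, 0.065], 0, 0.9],
    [[0.039, 0.0045, 0.07], 0, 0.9],
    [[0.039, 0.0045, 0.07], 0, 0.9],
    [[0.039, 0.0045, 0.07], 0, 0.9],
    [[0.039, 0.0045, 0.07], 0, 0.9],
  ],
)

```text
time: 5.82
tool_pos: [0.5293, 0.1446, 0.1497]
ee_rot: [3.141, 0.002, 2.883]
wrist_force: [0.4, 0.3, -0.8]
width: 0.0129
finger_force: 30.0
```

```bash
python3 - <<'E'
from h import *
for i in range(2):
    o=robot.get_obs(); print(o['time'],o['tool_pos'].round(4),o['ee_rot'].round(4),o['qvel'].round(3)[:3]); print(move([.5286,.1453,.127]))
    s=snap('wrist')
p=pts(s); z=o['tool_pos'][2]-.002; x,y=o['tool_pos'][:2]
k=(abs(p[...,2]-z)<.004)&(np.hypot(p[...,0]-x,p[...,1]-y)<.03); circ(s,k,z,'disk'); save('w3.png',s['image'][120:330,180:390],2.8)
E
```

```text
5.825 [0.5293 0.1446 0.1497] [3.1408e+00 1.5000e-03 2.8827e+00] [0.005 0.001 0.006]
[0.0009 0.0005 0.0227]
5.875 [0.5292 0.1446 0.1495] [3.1409e+00 1.2000e-03 2.8828e+00] [0.002 0.    0.007]
[0.0008 0.0006 0.0225]
disk minC 0.5434 0.1405 d 13.8 px [284. 281.] 54 mean [0.5448 0.1401]
disk minC 0.5224 0.1461 d 33.4 px [283. 243.] 144 mean [0.52   0.1466]
```

View pics/w3.png

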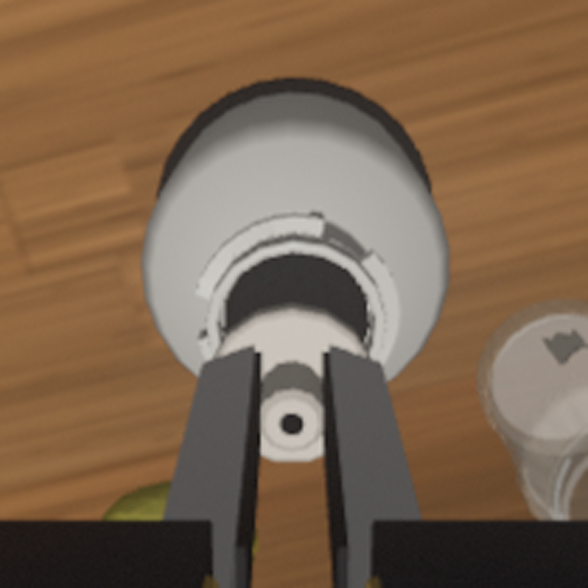

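```bash
python3 - <<'E'
from h import *
s=dict(np.load('wrist.npz')); o=robot.get_obs(); print(o['tool_pos'],ray(s,180+291.5/2.8,120+424/2.8,.1635))
p=pts(s)
k=(np.hypot(p[...,0]-.5286,p[...,1]-.1455)<.027)&(p[...,2]>.112)&(p[...,2]<.119)
c=max(cv2.findContours(k.astype(np.uint8),0,1)[0],key=cv2.contourArea)[:,0]
from scipy.optimize import least_squares
w=np.array([ray(s,*q,.115)[:2] for q in c]); f=least_squares(lambda a:(lambda d:np.where(d>a[2]-.0015,d-a[2],0))(np.hypot(w[:,0]-a[0],w[:,1]-a[1])),[.5286,.1455,.0228],loss='soft_l1',f_scale=.001);print(f.x,len(c))
E
```

```text
[0.52905471 0.14458851 0.14934201] [0.53038821 0.14429577 0.1635    ]
[0.52800391 0.14574557 0.02220791] 216
```

Request:
carry_out(
  steps=[
    [[0.0016, 0.0009, 0.0], 0, 0.9],
    [[0.0016, 0.0009, 0.01], 0, 0.9],
    [[0.0016, 0.0009, 0.018], 0, 0.9],
    [[0.0016, 0.0009, 0.023], 0, 0.9],
    [[0.0016, 0.0009, 0.026], 0, 0.9],
    [[0.0016, 0.0009, 0.026], 0, 0.9],
  ],
)

```text
time: 6.68
tool_pos: [0.5273, 0.1458, 0.1225]
ee_rot: [-3.142, -0.0, 2.883]
wrist_force: [-0.2, -0.2, 0.1]
width: 0.013
finger_force: 30.0
```

Request:
carry_out(
  steps=[
    [[0, 0, 0.0015], 0, 0.9],
    [[0, 0, 0.003], 0, 0.9],
    [[0, 0, 0.003], 0, 0.9],
  ],
)

```text
time: 7.05
tool_pos: [0.5274, 0.1458, 0.1197]
ee_rot: [3.142, -0.0, 2.883]
wrist_force: [1.3, -0.8, 0.5]
width: 0.013
finger_force: 30.0
```

Request:
carry_out(
  steps=[
    [[0, 0, 0.001], 0, 0.9],
    [[0, 0, 0.001], 0, 0.9],
    [[0, 0, 0.001], 0, 0.4],
    [[0, 0, 0.001], 0, 0.4],
    [[0, 0, 0.001], 0, 0.4],
    [[0, 0, -0.02], 0, 0.4],
    [[0, 0, -0.05], 0, 0.4],
    [[-0.04, 0, -0.1], 0, 0.4],
    [[-0.04, 0, -0.1], 0, 0.4],
  ],
)

```text
time: 8.18
tool_pos: [0.5695, 0.1352, 0.2241]
ee_rot: [3.138, 0.008, 2.881]
wrist_force: [0.6, 0.4, -0.9]
width: 0.0281
finger_force: 0.0
```

```bash
python3 - <<'E'
from h import *
s=snap('wrist'); p=pts(s); save('w4.png',s['image'],1.4)
near=np.hypot(p[...,0]-.5286,p[...,1]-.1455)<.03
q=p[near&(p[...,2]>.130)&(p[...,2]<.145)]; print('nip',len(q),np.median(q,0),q[:,2].max())
q=p[near&(p[...,2]>.1165)&(p[...,2]<.122)]; print('top',len(q),np.median(q,0))
A=np.c_[q[:,:2]-q[:,:2].mean(0),np.ones(len(q))]; print('tilt',np.linalg.lstsq(A,q[:,2],rcond=None)[0])
circ(s,near&(p[...,2]>.1125)&(p[...,2]<.125),.116,'rim')
# ring flats
r=(np.hypot(p[...,0]-.477,p[...,1]-.333)<.05)&(p[...,2]>.015)
c=max(cv2.findContours(r.astype(np.uint8),0,1)[0],key=cv2.contourArea); print(c[:,0].min(0),c[:,0].max(0))
o=robot.get_obs();print(o['tool_pos'],o['ee_rot'],o['joint_positions'].round(3)); print(move([.53,.333,.22]))
E
```

```text
nip 210 [0.52819807 0.14521272 0.13337377] 0.13554560277333516
top 996 [0.52693478 0.14608185 0.11759829]
tilt [-0.00377317  0.00169106  0.11763655]
rim minC 0.5287 0.1455 d 45.4 px [283. 162.] 142 mean [0.5283 0.1454]
[406  26] [466  90]
[0.56766725 0.1353891  0.22168656] [3.13989595 0.00364125 2.88193358] [ 0.137  0.157  1.262  0.     1.719 -1.174]
[0.0871 0.1813 0.0017]
```

View pics/w4.png

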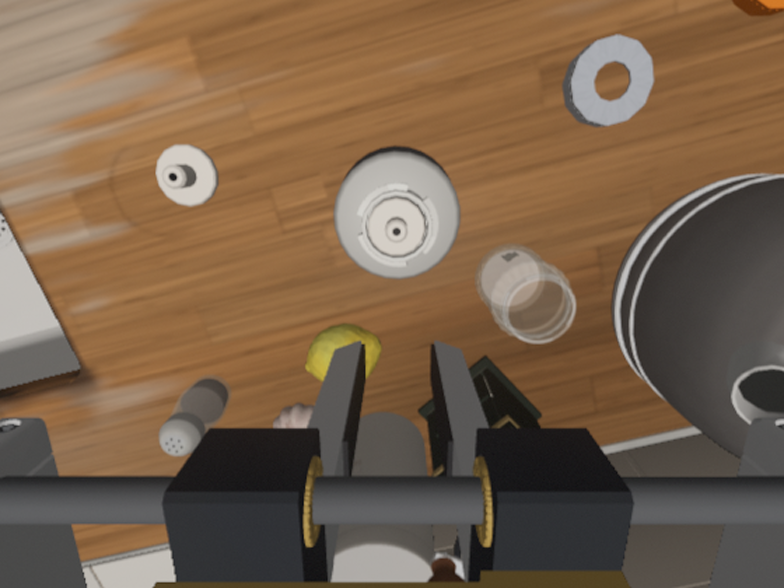

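The disk sits flat in the mouth, top at .1176, nipple at (398,231). The ring is at (612,82). Next I'll go over the ring, turning the tool counter-clockwise to leave room for screwing.

Request:
carry_out(
  steps=[
    [[0.03, 0.04, 0.0], -1, -1],
    [[0.06, 0.08, 0.01], -2, -1],
    [[0.09, 0.12, 0.02], -3, -1],
    [[0.127, 0.17, 0.02], -4, -1],
    [[0.127, 0.173, 0.02], -5, -1],
    [[0.127, 0.173, 0.02], -5.5, -1],
    [[0.127, 0.173, 0.02], -5.5, -1],
    [[0.127, 0.173, 0.02], -5.5, -1],
  ],
)

```text
time: 9.22
tool_pos: [0.4869, 0.335, 0.1988]
ee_rot: [3.141, -0.002, -2.442]
wrist_force: [0.2, -0.2, 0.2]
width: 0.0941
finger_force: 0.0
```

```bash
python3 - <<'E'
from h import *
s=snap('wrist'); p=pts(s); save('w5.png',s['image'],1.4); hsv=cv2.cvtColor(s['image'],cv2.COLOR_RGB2HSV)
r=((np.hypot(p[...,0]-.477,p[...,1]-.333)<.05)&(p[...,2]>.0165)).astype(np.uint8)
c=max(cv2.findContours(r,0,1)[0],key=cv2.contourArea)[:,0]
w=np.array([ray(s,*q,.02)[:2] for q in c]).astype(np.float32)*1000
(x,y),R=cv2.minEnclosingCircle(w); h=cv2.convexHull(w); M=cv2.moments(h); cx,cy=M['m10']/M['m00'],M['m01']/M['m00']
print('enc',x,y,2*R,'centroid',cx,cy)
# support-width vs direction: flats -> minimum
th=np.radians(np.arange(0,30,2.)); 
for a in th:
    f=[np.ptp((w@[np.cos(b),np.sin(b)])) for b in a+np.radians(np.arange(0,180,30))]; print(round(np.degrees(a)),np.mean(f).round(2),end='; ')
rr=np.hypot(*(w-[cx,cy]).T); an=np.arctan2(w[:,1]-cy,w[:,0]-cx); z=(rr*np.exp(12j*an)).sum(); print('\ncorner phase deg',np.degrees(np.angle(z))/12,abs(z)/len(w),len(w))
o=robot.get_obs();print(o['tool_pos'],o['ee_rot'],o['joint_positions'].round(3)); print(move([cx/1000,cy/1000,.12]))
E
```

```text
enc 678.8409423828125 564.7139892578125 590.9654541015625 centroid 619.3916745252104 530.5089604318157
0 438.95; 2 437.64; 4 436.32; 6 436.91; 8 437.19; 10 437.1; 12 438.69; 14 439.75; 16 440.28; 18 440.27; 20 440.71; 22 441.01; 24 440.95; 26 440.79; 28 440.11; 
corner phase deg -7.569725187243672 6.760438833984256 1513
[0.48715362 0.33494853 0.19907187] [ 3.14123865e+00 -1.21291182e-03 -2.44173797e+00] [ 0.506  0.181  1.278  0.     1.683 -1.764]
[-0.2271  0.0644  0.0791]
```

View pics/w5.png

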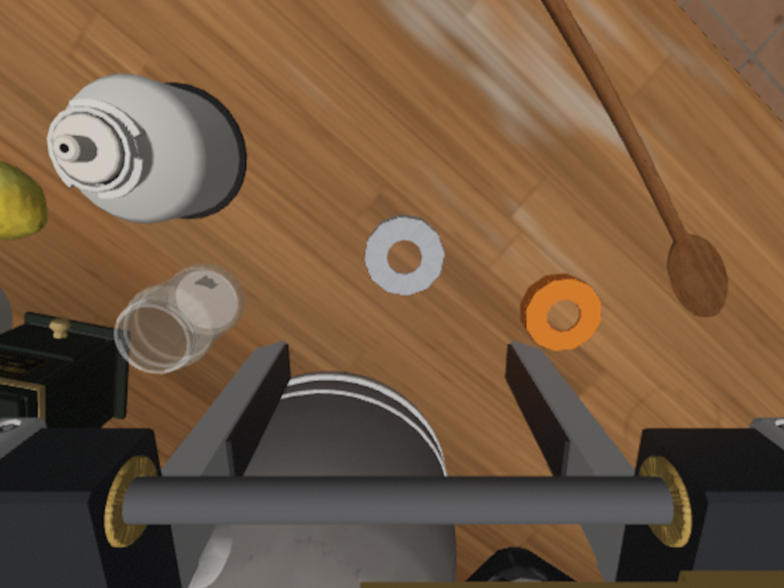

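The ring is at displayed (404,257). My mask had merged with the fingers, so I'll restrict it.

```bash
python3 - <<'E'
from h import *
s=dict(np.load('wrist.npz')); g=s['image'].astype(int); sub=np.zeros(g.shape[:2],np.uint8); cv2.circle(sub,(288,183),38,1,-1)
m=((g[...,2]-g[...,0]>-12)&(sub>0)).astype(np.uint8)
c=max(cv2.findContours(m,0,1)[0],key=cv2.contourArea)[:,0]
w=np.array([ray(s,*q,.02)[:2] for q in c]).astype(np.float32)*1000
h=cv2.convexHull(w)[:,0]; M=cv2.moments(h); cx,cy=M['m10']/M['m00'],M['m01']/M['m00']
print('enc',cv2.minEnclosingCircle(w),'centroid',cx,cy)
for a in range(0,30,3):
    f=[np.ptp(w@[np.cos(b),np.sin(b)]) for b in np.radians(a+np.arange(0,180,30))]; print(a,np.mean(f).round(2),end='; ')
a=np.arctan2(h[:,1]-cy,h[:,0]-cx); r=np.hypot(h[:,0]-cx,h[:,1]-cy)
A=np.linspace(-np.pi,np.pi,720,endpoint=False); rw=np.interp(A,np.sort(a),r[np.argsort(a)],period=2*np.pi); z=(rw*np.exp(12j*A)).mean()
print('\ncorner deg',np.degrees(np.angle(z))/12,abs(z)); print(move([cx/1000,cy/1000,.10]))
E
```

```text
enc ((475.513671875, 332.75628662109375), 32.56352615356445) centroid 475.33422998501726 332.942050261453
0 63.17; 3 63.33; 6 63.6; 9 63.75; 12 63.91; 15 64.04; 18 64.06; 21 63.91; 24 63.6; 27 63.29; 
corner deg 14.619990739963042 0.04756193017814945
[0.0103 0.0061 0.0991]
```

Request:
carry_out(
  steps=[
    [[0.0103, 0.0061, 0.04], 0.96, -1],
    [[0.0103, 0.0061, 0.09], 0.96, -1],
    [[0.0103, 0.0061, 0.13], 0.96, -1],
    [[0.0103, 0.0061, 0.16], 0.96, -1],
    [[0.0103, 0.0061, 0.18], 0.96, -1],
    [[0.0103, 0.0061, 0.185], 0.96, -1],
    [[0.0103, 0.0061, 0.185], 0.96, -1],
    [[0.0103, 0.0061, 0.185], 0.96, -1],
  ],
)

```text
time: 10.28
tool_pos: [0.4767, 0.3338, 0.0163]
ee_rot: [3.142, 0.003, -2.608]
wrist_force: [0.6, 0.0, 0.7]
width: 0.094
finger_force: 0.0
```

Request:
carry_out(
  steps=[
    [[0.001, 0, 0.005], 0, -1],
    [[0.001, 0, 0.009], 0, -1],
    [[0.001, 0, 0.009], 0, -0.2],
    [[0.001, 0, 0.009], 0, 0.0],
    [[0.001, 0, 0.009], 0, 0.3],
    [[0.001, 0, 0.009], 0, 0.6],
    [[0.001, 0, 0.009], 0, 0.6],
    [[0.001, 0, 0.009], 0, 0.6],
  ],
)

```text
time: 11.28
tool_pos: [0.475, 0.3329, 0.0059]
ee_rot: [3.142, 0.0, -2.608]
wrist_force: [1.1, -0.1, 1.0]
width: 0.0624
finger_force: 30.0
```

Request:
carry_out(
  steps=[
    [[0, 0, -0.03], 0, 0.6],
    [[0, 0, -0.08], 0, 0.6],
    [[0, 0, -0.13], 0, 0.6],
    [[0.0, 0.0, -0.18], 0, 0.6],
    [[0.0165, -0.06, -0.19], -0.5, 0.6],
    [[0.033, -0.12, -0.19], -1.0, 0.6],
    [[0.0495, -0.17, -0.19], -1.4, 0.6],
    [[0.0495, -0.1885, -0.18], -1.4, 0.6],
    [[0.0495, -0.1885, -0.16], -1.4, 0.6],
    [[0.0495, -0.1885, -0.16], -1.4, 0.6],
  ],
)

```text
time: 12.52
tool_pos: [0.5267, 0.1456, 0.163]
ee_rot: [3.138, -0.004, -2.364]
wrist_force: [-0.6, -0.2, -0.7]
width: 0.0623
finger_force: 30.0
```

Request:
carry_out(
  steps=[
    [[0, 0, 0], 0, 0.6],
    [[0, 0, 0], 0, 0.6],
  ],
)

```text
time: 12.78
tool_pos: [0.5285, 0.1461, 0.1667]
ee_rot: [-3.141, 0.001, -2.363]
wrist_force: [0.5, -0.7, -0.7]
width: 0.0626
finger_force: 30.0
```

```bash
python3 - <<'E'
from h import *
s=snap('wrist'); p=pts(s); save('w6.png',s['image'][90:330,140:420],2.5)
o=robot.get_obs();print(o['tool_pos'],o['ee_rot'],o['joint_positions'].round(3),o['wrist_force'],o['wrist_torque']); print(move([.5283,.1455,.14]))
E
```

```text
[0.52850431 0.14603769 0.16669787] [-3.14083109e+00  1.48296366e-03 -2.36277324e+00] [ 0.166  0.093  1.441  0.     1.606 -2.184] [ 0.98595834 -0.30552611 -1.2519817 ] [0.05210298 0.01244635 0.04521425]
[ 0.0005 -0.0002  0.0267]
```

View pics/w6.png

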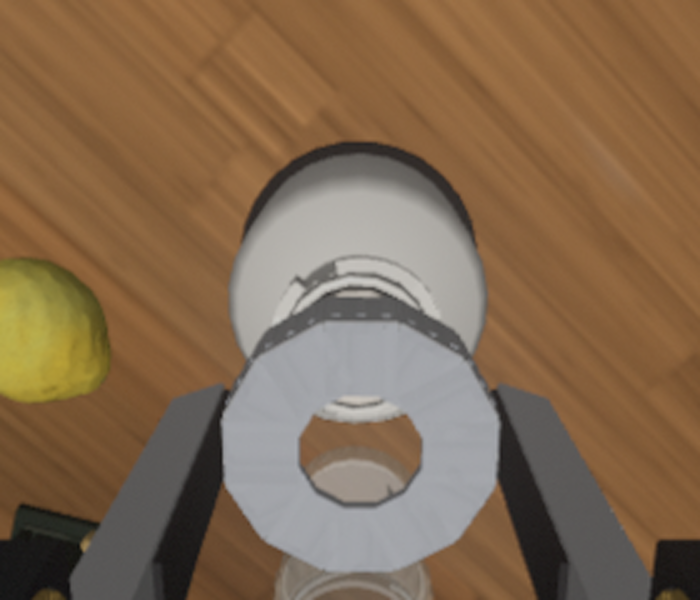

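The ring is held squarely above the jar, with its hole at (360,450) in the crop. That is my tenth picture, so the rest is by feel.

Request:
carry_out(
  steps=[
    [[0.0005, -0.0002, 0.015], 0, 0.6],
    [[0.0005, -0.0002, 0.03], 0, 0.6],
    [[0.0005, -0.0002, 0.038], 0, 0.6],
    [[0.0005, -0.0002, 0.043], 0, 0.6],
    [[0.0005, -0.0002, 0.046], 0, 0.6],
    [[0.0005, -0.0002, 0.046], 0, 0.6],
  ],
)

```text
time: 13.58
tool_pos: [0.528, 0.1449, 0.1198]
ee_rot: [-3.142, 0.0, -2.364]
wrist_force: [0.2, -0.4, -1.1]
width: 0.0627
finger_force: 30.0
```

Request:
carry_out(
  steps=[
    [[0, 0, 0.002], 0, 0.6],
    [[0, 0, 0.004], 0, 0.6],
    [[0, 0, 0.004], 0, 0.6],
  ],
)

```text
time: 13.95
tool_pos: [0.5279, 0.1449, 0.1156]
ee_rot: [3.141, -0.0, -2.364]
wrist_force: [-0.8, 0.1, -0.7]
width: 0.063
finger_force: 30.0
```

Request:
carry_out(
  steps=[
    [[0, 0, 0.001], 0, 0.6],
    [[0, 0, 0.002], 0, 0.6],
    [[0, 0, 0.002], 0, 0.6],
  ],
)

```text
time: 14.32
tool_pos: [0.5279, 0.1449, 0.1136]
ee_rot: [3.141, -0.0, -2.364]
wrist_force: [1.1, 0.4, -0.8]
width: 0.0626
finger_force: 30.0
```

Request:
carry_out(
  steps=[
    [[0, 0, 0.001], 0, 0.6],
    [[0, 0, 0.0015], 0, 0.6],
    [[0, 0, 0.0015], 0, 0.6],
  ],
)

```text
time: 14.7
tool_pos: [0.5279, 0.1449, 0.1122]
ee_rot: [3.141, -0.0, -2.364]
wrist_force: [-0.3, -0.0, -0.3]
width: 0.0627
finger_force: 30.0
```

Request:
carry_out(
  steps=[
    [[0, 0, 0.001], 0, 0.6],
    [[0, 0, 0.0015], 0, 0.6],
    [[0, 0, 0.0015], 0, 0.6],
  ],
)

```text
time: 15.08
tool_pos: [0.528, 0.1449, 0.1111]
ee_rot: [-3.141, 0.0, -2.364]
wrist_force: [-0.5, -0.9, 0.6]
width: 0.0629
finger_force: 30.0
```

Request:
carry_out(
  steps=[
    [[0, 0, 0.0005], 0, 0.6],
    [[0, 0, 0.001], 0, 0.6],
    [[0, 0, 0.001], 0, 0.6],
  ],
)

```text
time: 15.45
tool_pos: [0.5281, 0.1449, 0.111]
ee_rot: [-3.141, 0.001, -2.364]
wrist_force: [-1.2, -0.9, 4.3]
width: 0.0628
finger_force: 30.0
```

Request:
carry_out(
  steps=[
    [[0, 0, 0], 0.5, 0.6],
    [[0, 0, 0], 1.0, 0.6],
    [[0, 0, 0], 1.0, 0.6],
  ],
)

```text
time: 15.82
tool_pos: [0.529, 0.145, 0.111]
ee_rot: [-3.14, 0.003, -2.537]
wrist_force: [-0.0, -0.8, 5.7]
width: 0.0628
finger_force: 30.0
```

Request:
carry_out(
  steps=[
    [[0, 0, 0], 0.5, 0.6],
    [[0, 0, 0], 1.0, 0.6],
    [[0, 0, 0], 1.0, 0.6],
  ],
)

```text
time: 16.2
tool_pos: [0.5274, 0.1448, 0.1087]
ee_rot: [3.141, -0.001, -2.71]
wrist_force: [1.1, -0.2, -1.1]
width: 0.0631
finger_force: 30.0
```

Request:
carry_out(
  steps=[
    [[0, 0, 0], 0.5, 0.6],
    [[0, 0, 0], 1.0, 0.6],
    [[0, 0, 0], 1.0, 0.6],
  ],
)

```text
time: 16.58
tool_pos: [0.5275, 0.1448, 0.1089]
ee_rot: [3.141, -0.001, -2.884]
wrist_force: [0.4, 0.3, -1.0]
width: 0.0628
finger_force: 30.0
```

The pins dropped into the gaps, and the wrist force is gone. Now I'll lower onto the disk.

Request:
carry_out(
  steps=[
    [[0, 0, 0.001], 0, 0.6],
    [[0, 0, 0.0015], 0, 0.6],
    [[0, 0, 0.0015], 0, 0.6],
  ],
)

```text
time: 16.95
tool_pos: [0.5279, 0.1448, 0.1081]
ee_rot: [3.142, -0.0, -2.887]
wrist_force: [-0.5, -0.3, -1.0]
width: 0.0624
finger_force: 30.0
```

Request:
carry_out(
  steps=[
    [[0, 0, 0.0005], 0, 0.6],
    [[0, 0, 0.001], 0, 0.6],
    [[0, 0, 0.001], 0, 0.6],
  ],
)

```text
time: 17.32
tool_pos: [0.5279, 0.1449, 0.1072]
ee_rot: [3.141, -0.0, -2.887]
wrist_force: [-0.5, -0.0, -0.6]
width: 0.0621
finger_force: 30.0
```

Request:
carry_out(
  steps=[
    [[0, 0, 0.0005], 0, 0.6],
    [[0, 0, 0.001], 0, 0.6],
    [[0, 0, 0.001], 0, 0.6],
  ],
)

```text
time: 17.7
tool_pos: [0.528, 0.1449, 0.1065]
ee_rot: [3.142, 0.0, -2.887]
wrist_force: [0.5, 0.8, 0.9]
width: 0.0625
finger_force: 30.0
```

Request:
carry_out(
  steps=[
    [[0, 0, 0.0005], 0.5, 0.6],
    [[0, 0, 0.0005], 1.0, 0.6],
    [[0, 0, 0.0005], 1.0, 0.6],
  ],
)

```text
time: 18.08
tool_pos: [0.5283, 0.1449, 0.1063]
ee_rot: [3.141, 0.001, -3.061]
wrist_force: [-1.0, -0.2, 0.3]
width: 0.0629
finger_force: 30.0
```

```bash
python3 - <<'E'
from h import *
o=robot.get_obs();print(o['tool_pos'],o['joint_positions'].round(3),o['wrist_force'],o['wrist_torque'])
E
```

```text
[0.52828077 0.14494519 0.10625654] [ 0.164  0.122  1.531  0.     1.488 -1.487] [-0.97162499 -0.22649363  0.33937592] [ 0.0368668  0.0152262 -0.042233 ]
```

Request:
carry_out(
  steps=[
    [[0, 0, 0], 0.5, 0.6],
    [[0, 0, 0], 1.0, 0.6],
    [[0, 0, 0], 1.5, 0.6],
    [[0, 0, 0], 2.0, 0.6],
    [[0, 0, 0], 2.0, 0.6],
  ],
)

```text
time: 18.7
tool_pos: [0.528, 0.1452, 0.1062]
ee_rot: [3.141, 0.0, 2.875]
wrist_force: [-0.8, 0.5, 1.5]
width: 0.0627
finger_force: 30.0
```

```bash
cat >q.py <<'E'
from h import *
o=robot.get_obs();print(o['time'],o['tool_pos'],o['ee_rot'],o['joint_positions'].round(3)[[0,5]],o['wrist_force'],o['wrist_torque'],o['width'])
E
python3 q.py
```

```text
18.7 [0.52804059 0.14518326 0.10615857] [3.14072689e+00 2.83702242e-04 2.87455659e+00] [ 0.164 -1.139] [-0.80841133  0.51293486  1.45100112] [ 0.18362613  0.1243215  -0.04789404] 0.06268317998084609
```

Request:
carry_out(
  steps=[
    [[0, 0, 0.0003], 0.5, 0.6],
    [[0, 0, 0.0006], 1.0, 0.6],
    [[0, 0, 0.0009], 1.5, 0.6],
    [[0, 0, 0.0012], 2.0, 0.6],
    [[0, 0, 0.0012], 2.0, 0.6],
  ],
)

```text
time: 19.32
tool_pos: [0.5283, 0.1457, 0.1056]
ee_rot: [3.139, 0.0, 2.526]
wrist_force: [-1.4, 2.5, 4.7]
width: 0.0628
finger_force: 30.0
```

```bash
python3 q.py
```

```text
19.325 [0.52827161 0.14565383 0.10557731] [3.13940739e+00 1.35081754e-04 2.52625234e+00] [ 0.165 -0.791] [-1.44754329  2.48045281  4.72702544] [ 0.43785126  0.20700094 -0.07509343] 0.06276459124372781
```

Request:
carry_out(
  steps=[
    [[0, 0, 0.0003], 0.5, 0.6],
    [[0, 0, 0.0005], 1.0, 0.6],
    [[0, 0, 0.0007], 1.5, 0.6],
    [[0, 0, 0.001], 2.0, 0.6],
    [[0, 0, 0.001], 2.0, 0.6],
  ],
)

```text
time: 19.95
tool_pos: [0.5283, 0.1461, 0.1048]
ee_rot: [3.139, -0.001, 2.177]
wrist_force: [-0.9, 4.0, 4.8]
width: 0.0627
finger_force: 30.0
```

```bash
python3 q.py
```

```text
19.95 [0.52834629 0.14607053 0.10477766] [ 3.13878182e+00 -1.14805880e-03  2.17701925e+00] [ 0.165 -0.442] [-0.87642549  3.99956733  4.79091846] [ 0.57769355  0.2712501  -0.16645073] 0.06273352225072694
```

Request:
carry_out(
  steps=[
    [[-0.0005, -0.0003, 0.0002], 0.5, 0.6],
    [[-0.0005, -0.0003, 0.0004], 1.0, 0.6],
    [[-0.0005, -0.0003, 0.0005], 1.5, 0.6],
    [[-0.0005, -0.0003, 0.0005], 1.5, 0.6],
  ],
)

```text
time: 20.45
tool_pos: [0.5285, 0.1463, 0.1045]
ee_rot: [3.138, -0.003, 1.916]
wrist_force: [-1.2, 5.2, 5.0]
width: 0.0628
finger_force: 30.0
```

```bash
python3 q.py
```

```text
20.45 [0.52847502 0.14633678 0.10450531] [ 3.13819964 -0.00322757  1.91565517] [ 0.164 -0.181] [-1.24722286  5.19575637  4.96828084] [ 0.89579675  0.35304442 -0.18198749] 0.0628153739477123
```

Request:
carry_out(
  steps=[
    [[0.001, 0.0003, 0.0], 0.4, 0.6],
    [[0.001, 0.0003, 0.0], 0.8, 0.6],
    [[0.001, 0.0003, 0.0], 0.8, 0.6],
  ],
)

```text
time: 20.82
tool_pos: [0.5288, 0.1466, 0.1046]
ee_rot: [3.138, -0.002, 1.777]
wrist_force: [-1.2, 2.9, 5.6]
width: 0.0628
finger_force: 30.0
```

```bash
python3 q.py
```

```text
20.825 [0.52876524 0.14659011 0.10455118] [ 3.13831032e+00 -1.85946829e-03  1.77686715e+00] [ 0.166 -0.04 ] [-1.15174305  2.86320764  5.55612361] [0.50477618 0.19665698 0.17052246] 0.06275640722068491
```

Request:
carry_out(
  steps=[
    [[0, 0, 0.0], 0.2, 0.6],
    [[0, 0, 0.0], 0.4, 0.6],
    [[0, 0, 0.0], 0.4, 0.6],
  ],
)

```text
time: 21.2
tool_pos: [0.5289, 0.1465, 0.1045]
ee_rot: [3.138, -0.001, 1.711]
wrist_force: [-0.1, 2.7, 4.5]
width: 0.0627
finger_force: 30.1
```

```bash
python3 q.py
```

```text
21.2 [0.52893919 0.1464888  0.1045371 ] [ 3.13803241e+00 -1.19525647e-03  1.71050620e+00] [0.166 0.026] [-0.09628707  2.73308543  4.51327629] [0.37830551 0.1153348  1.30306115] 0.06268414357132089
```

The moment jumped to 1.3 N m at about 97° with the height at the home value, so the ring is at its stop. I'll release and retreat.

Request:
carry_out(
  steps=[
    [[0, 0, 0.0], -0.1, 0.6],
    [[0, 0, 0.0], -0.1, 0.1],
    [[0, 0, 0.0], -0.1, -0.4],
    [[0, 0, 0.0], -0.1, -0.5],
    [[0, 0, 0.0], -0.1, -0.5],
    [[0, 0, -0.02], -0.1, -0.5],
    [[0, 0, -0.06], -0.1, -0.5],
    [[0, 0, -0.1], -0.1, -0.5],
    [[0, 0, -0.12], -0.1, -0.5],
    [[0, 0, -0.12], -0.1, -0.5],
  ],
)

```text
time: 22.45
tool_pos: [0.5289, 0.1453, 0.2249]
ee_rot: [3.138, 0.0, 1.72]
wrist_force: [0.6, -0.6, -0.4]
width: 0.0704
finger_force: 0.0
```

```bash
python3 q.py; python3 - <<'E'
from h import *
s=snap('wrist'); p=pts(s); r=np.hypot(p[...,0]-.5283,p[...,1]-.1455)
q=p[(r<.036)&(p[...,2]>.108)&(p[...,2]<.125)]; print('ring top',len(q),np.median(q,0),np.percentile(q[:,2],[5,95]))
A=np.c_[q[:,:2]-q[:,:2].mean(0),np.ones(len(q))]; print('tilt',np.linalg.lstsq(A,q[:,2],rcond=None)[0])
q=p[(r<.015)&(p[...,2]>.125)&(p[...,2]<.14)]; print('nip',len(q),np.median(q,0))
E
```

```text
22.45 [0.52886908 0.14525147 0.22491342] [3.13766123e+00 5.28464655e-05 1.72046380e+00] [0.165 0.015] [ 0.62548758 -0.5599868  -0.42384896] [-0.05678365  0.00813235 -0.00368459] 0.07038898367375111
ring top 3476 [0.52749688 0.14767207 0.11852339] [0.11519709 0.11969423]
tilt [ 1.17837225e-04 -1.41249518e-02  1.18133103e-01]
nip 202 [0.52807935 0.14667717 0.13131205]
```

```bash
python3 -c "
from bench import robot
print(robot.close_job())"
```

```text
the job is handed in; nothing more can be done
None
```

I closed the jar and handed the job in after about 22 s: the small (37 mm) white disk is seated on its gasket, and the metal ring is screwed clockwise about 97° to its stop, where the moment rose to 1.3 N m; I did not touch the glass jar, salt shaker or lemon.

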